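Take the fallen cowbell off the drying turntable

TASK

One of the lacquered cowbells drying on the hand-spun turntable has fallen over. First switch off the hot-air blower by flipping the isolator's handle from its near position right over to its far one; then lift the fallen bell off the turntable, which spins freely at a touch, and lay it down gently on its side on the rubber mat in the empty bay of the wooden tray, without dropping it. Leave the other bells standing on the turntable, and do not disturb the bell already in the tray or the tin and the jar beyond the turntable.

Things in the scene. Friction and masses are not known exactly. Their poses are not given: they have to be found in the camera images.
- turntable: turntable: grey steel disc, 260 mm across and 12 mm thick, on a fixed dark foot; the disc turns freely about its vertical axis and has no motor. Origin on the axis, on the bench; the disc's top is 62 mm above it. The frame stays fixed while the disc turns
- fallen: fallen copper cowbell, 0.16 kg, 92 mm long, lying on a broad side on the disc. Rounded-rectangular tapered section: 56 x 44 mm at the mouth (x = -40 mm), 46 x 36 mm at the shoulder (x = +26), then a strap loop to x = +52. As it lies: x along it from mouth to loop, y across its width (51 mm at the origin), z up. Origin on its underside; its upper side is 36 to 44 mm higher
- fallen_mid (a point): point inside the fallen bell, 21 mm above fallen's origin as it lies, on the bell's centre line
- bell1: a standing cowbell of the same size and metal as the fallen one, mouth down on the disc, 92 mm high; origin at the centre of its mouth, x across its 56 mm width, y across its 44 mm thickness, z up
- bell2: another standing cowbell, as bell1
- bell3: another standing cowbell, as bell1
- tray: open plywood tray fixed on the bench, 270 x 150 mm, 30 mm high, walls and floor 5 mm, divided across its x into two bays of about 127 x 140 mm (bay centres at x = +66 and -66 mm). Origin under its centre, x along its length, z up
- mat: black rubber mat, 110 x 124 x 4 mm, fixed on the floor of the tray's empty bay; origin at the centre of its underside (5 mm above the bench), axes as the tray's
- waiting: another cowbell like the fallen one, lying on its side in the tray's other bay, about across the tray; origin and axes as fallen
- isolator: the blower's isolator: grey box 110 x 80 x 50 mm fixed on the bench, with a hinged handle on top between two cheeks. Origin under its centre; the handle swings about the box's y axis, 62 mm above the bench, in a plane along x; at the start it leans to the box's -x side (towards the robot)
- handle (a joint): handle angle, rad: 0 = on, leaning 0.6 rad from upright to the isolator's -x; 1.2 = off, leaning 0.6 rad to its +x. The weighted handle falls to the nearer stop once past the middle (0.6)
- handle_grip (a point): centre of the handle's black cross grip (a bar 22 mm thick and 50 mm long along the isolator's y), 75 mm from the hinge
- tin: tin, 80 mm across, 100 mm high, standing beyond the turntable, a bystander; origin under its centre
- jar: glass jar, 60 mm across, 85 mm high, standing beyond the turntable, a bystander; origin under its centre
Things that resemble listed ones, but are neither listed nor needed, are in the scene too. What is shaped like the fallen but red or turquoise is not meant.

How it is judged:
By the outcome, as a careful person would: the job done as asked, in the order asked, and still so for the second after the job is handed in, with the robot touching nothing.
It also fails if it takes over 53 s, if anything falls off the work surface, if the arm or the gripper's body presses on something with over 40 N, if the wrist force passes 120 N, or if a joint passes its speed limit or range.

ROBOT

A 7-joint arm with a two-finger parallel gripper is mounted at the origin on the work surface. World frame = base frame: x ahead of the robot, y to its left, z up, the work surface at z = 0. Lengths are in m, angles in rad, forces in N, time in s.
With the tool pointing down it reaches from about 0.425 to 0.925 m from the base axis. Payload 6.8 kg.
Tool frame: the origin (TCP) lies at the centre of the arm's flange, where the gripper is bolted on; the fingertips stand 173 mm ahead of it and the grasp point (between the pads) lies 155 mm ahead of it (r.hold_point_z is the distance from the TCP to the grasp point, in m); z points along the fingers, x is the direction in which the jaws open and shut, and the axes are right-handed (so a half turn about z gives the same grasp; the last joint's range is limited). The gripper opens to 85 mm and grips with 20 to 120 N. Pads are 22 mm wide; open, the fingers measure 114 mm over their backs; the gripper's body (76 mm by 85 mm) begins 54 mm behind the grasp point. The pads swing forward as they close: fully open they stand 13 mm farther back than shut.
Start: joints at [1.073, 0.477, 0.022, 1.555, -0.011, 1.109, -0.083], TCP at [0.257, -0.624, 0.405] pointing down, gripper open.
Joint ranges: [-2.96, 2.96], [-0.34, 2.1], [-1.41, 1.46], [0.24, 2.44], [-1.37, 4.51], [0.17, 1.92], [-2.96, 2.96]. Speed limits (rad/s): [2.39, 2.39, 3.14, 3.14, 3.14, 3.14, 3.14].

INTERFACE

Orientations are given as a rotation vector (axis times angle).
In Python, from bench import r gives the robot as it stands.
- The arm moves only by the tool apply_moves, never from a script. Its arguments are lists of equal length, an entry for each row: "dp": the shift along the tool's x, y, z scaled (see below), a list of three; "twist": the turn, a rotation vector about the tool's x, y, z scaled (see below), a list of three; "jaw": the closure in counts, from 0 (fully open) to 255 (shut). In form: {"dp": [[x, y, z], ...], "twist": [[rx, ry, rz], ...], "jaw": [jaw, ...]}. A call has 1 to 20 rows; each row shifts and turns the pose as measured when the row begins, along the tool's axes as they then stand; what a row does not reach is not made up. The controller multiplies each number of a shift by 12 cm and each number of a turn by 120 degrees. A row lasts 1/10 s, in which the tool goes at most 50 mm and 8.59 degrees, less where a joint would pass 70% of its speed; a pose out of reach is approached as far as the arm can. A call with a number of a shift or a turn outside -1 to 1 is refused whole. A call with a gripper value outside its range is refused whole. The fingers move at their own pace and stop on an object; "grip_force" is the grip in N (left out, the last holds). Time passes only in rows, so rows that do not move let the fingers close. It gives the time, the measured TCP pose, the force and the opening at its end, in the units of the state.
- r.get_obs(): the state, without advancing time (a new reading comes with each control period).
- r.grab_frame(name): name is "side" or "top"; returns a dict with "color" (400x640x3 uint8, red, green, blue), "z_map" (400x640 float32, m along the optical axis (not along the pixel's ray), 0 where there is no reading), "intrinsics" (3x3 intrinsics, pixels), "R" (3x3) and "t" (3): a world point X has camera coordinates R X + t. Camera axes: x right, y down, z forward; pixel columns grow to the right and rows downward; lengths in m; the calibration is good to about 2 mm. A picture is of the moment at which its call begins.
- r.hand_in(): hands the job in, once; it reports no verdict.
The state is a dict: "clock": time; "joints": joint angles; "qvel": joint speeds; "tau": joint torques, N m; "tcp_pos": TCP position; "orientation": TCP orientation; "contact_force": force on the tool from outside, world axes, zero at the start; "moment": the same for the moment, N m; "grip_width": finger opening in m.
Only numpy, scipy, OpenCV 4.12 (cv2) and the standard library are available. Lean on these libraries where they do the work, as an engineer would, in place of code of your own. Each camera call takes 0.05 s, during which the arm holds its last target.

## Working session

There is one attempt and no reset: what is moved stays moved. The work goes in short steps, Python scripts to look and compute and a tool call to move; the robot and the scene stay as the last step left them, time stands still between calls to the robot, and variables do not carry over. Pictures are saved under pics/ and viewed, and the job is handed in when it is done.

Besides the shell and the picture viewer there is one more tool, called after "Request:" as name(argument=value, ...), one argument or row to a line, values as JSON. apply_moves: Moves the arm, as the interface text tells. Shifts and turns lie within -1 to 1; 1 stands for 12 cm of shift or 120 degrees of turn. Its arguments: {"type":"object","properties":{"dp":{"type":"array"},"twist":{"type":"array"},"jaw":{"type":"array"},"grip_force":{"type":"number"}},"required":["dp","twist","jaw"]}

```bash
ls; mkdir -p pics; python3 - <<'E'
from bench import r
import cv2,numpy as np
o=r.get_obs();print(o, r.hold_point_z)
for n in("side","top"):
    f=r.grab_frame(n);cv2.imwrite(f"pics/{n}0.png",f["color"][:,:,::-1]);np.savez(f"pics/{n}0.npz",**f)
    print(n,f["intrinsics"],f["R"],f["t"])
E
```

```text
pics
{'clock': 0.0, 'joints': array([ 1.07289624,  0.47784434,  0.02232327,  1.55644702, -0.01149373,
        1.1092856 , -0.08310797]), 'qvel': array([ 3.23985411e-04, -5.00198392e-04, -9.39718723e-04,  1.20313839e-04,
        3.96895085e-05,  6.91035007e-04, -2.92104265e-04]), 'tau': array([ 4.43295639e-04, -5.96444499e+01,  1.60815451e+00, -2.81195086e+01,
        1.25013205e-02,  9.48813627e-03, -1.47122250e-05]), 'tcp_pos': array([ 0.25641691, -0.62411059,  0.4036973 ]), 'orientation': array([-2.60887123e+00,  1.74860840e+00,  2.53498426e-03]), 'contact_force': array([-0.2933384 ,  0.4997847 ,  1.04247264]), 'moment': array([-0.00688615, -0.01458117,  0.00374216]), 'grip_width': 0.0852564093656856} 0.1547
side [[494.34209162   0.         322.48891432]
 [  0.         494.34209162 202.07875508]
 [  0.           0.           1.        ]] [[-0.68584416 -0.72774761  0.00109875]
 [-0.39942102  0.37515957 -0.83649157]
 [ 0.60834253 -0.57414172 -0.54797869]] [0.41171587 0.333834   0.99990246]
top [[504.51259629   0.         319.63185176]
 [  0.         504.51259629 202.15143139]
 [  0.           0.           1.        ]] [[ 1.10498411e-03 -9.99987655e-01 -4.84438954e-03]
 [-9.90845229e-01 -4.40871433e-04 -1.35001993e-01]
 [ 1.34998191e-01  4.94921532e-03 -9.90833484e-01]] [0.01755443 0.62497286 1.50873261]
```

View pics/side0.png

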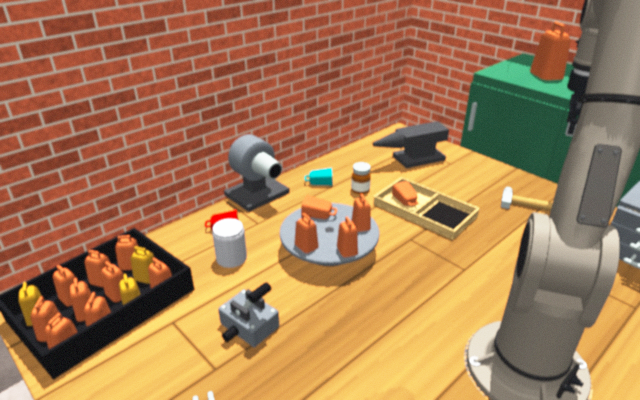

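View pics/top0.png

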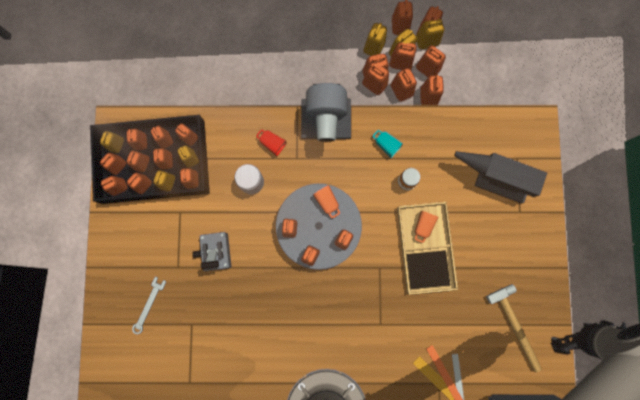

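The side view shows the disc at (330,235), with the fallen bell at the back (320,208), three standing bells, the isolator at (250,315) and the tray at (425,205). In the top view the fallen bell is at (327,202), the isolator at (213,251) and the empty mat at (430,270). I'll enlarge these next.

```bash
cat > h.py <<'E'
import numpy as np,cv2
def load(n): return dict(np.load(f"pics/{n}.npz"))
def px(f,u,v,z=None):
    K,R,t=f["intrinsics"],f["R"],f["t"]
    d=np.linalg.inv(K)@[u,v,1.]
    if z is None: return R.T@(d*f["z_map"][int(round(v)),int(round(u))]-t)
    c=-R.T@t; w=R.T@d
    return c+w*(z-c[2])/w[2]
def proj(f,X):
    p=f["intrinsics"]@(f["R"]@np.asarray(X,float)+f["t"]);return p[:2]/p[2]
def crop(n,u0,u1,v0,v1,s,out):
    f=load(n);c=f["color"][v0:v1,u0:u1,::-1]
    c=cv2.resize(c,None,fx=s,fy=s,interpolation=cv2.INTER_CUBIC)
    for u in range((u0+9)//10*10,u1,10):
        L=12 if u%50==0 else 6; cv2.line(c,((u-u0)*s,0),((u-u0)*s,L),(255,255,255),1)
        if u%20==0: cv2.putText(c,str(u),((u-u0)*s+2,20),0,.4,(255,255,255),1)
    for v in range((v0+9)//10*10,v1,10):
        cv2.line(c,(0,(v-v0)*s),(8,(v-v0)*s),(255,255,255),1)
        if v%20==0: cv2.putText(c,str(v),(10,(v-v0)*s+4),0,.4,(255,255,255),1)
    cv2.imwrite(out,c)
E
python3 - <<'E'
from h import *
crop("top0",270,370,175,275,6,"pics/c1.png")
crop("top0",185,245,220,285,9,"pics/c2.png")
crop("top0",390,470,195,300,5,"pics/c3.png")
crop("side0",210,290,270,350,7,"pics/c4.png")
crop("side0",270,390,180,270,6,"pics/c5.png")
E
```

```text
(no output)
```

View pics/c1.png

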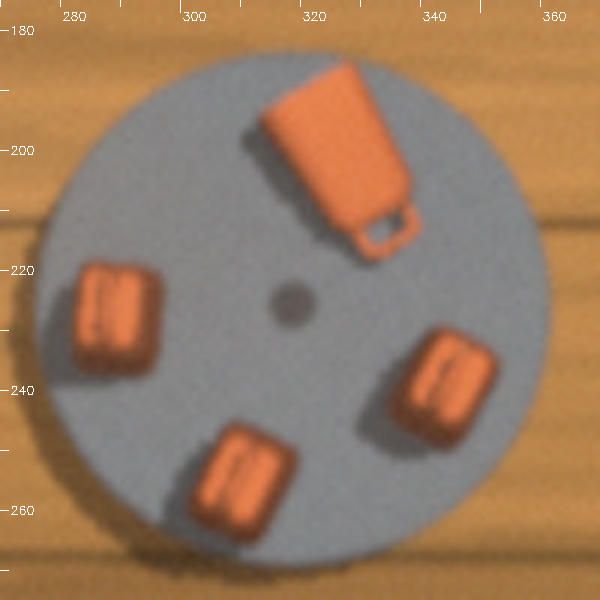

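View pics/c2.png

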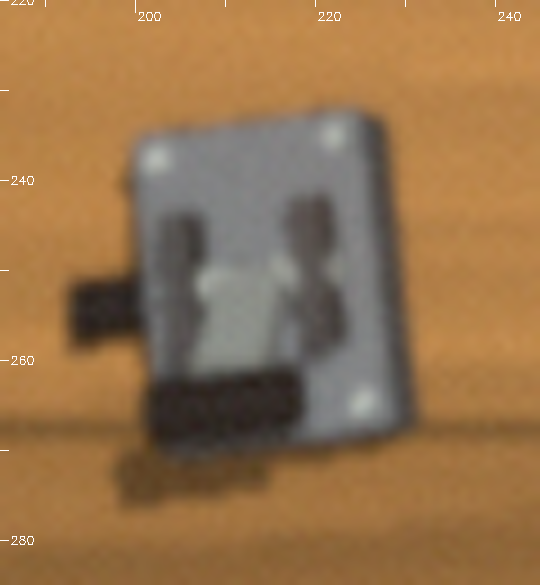

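View pics/c3.png

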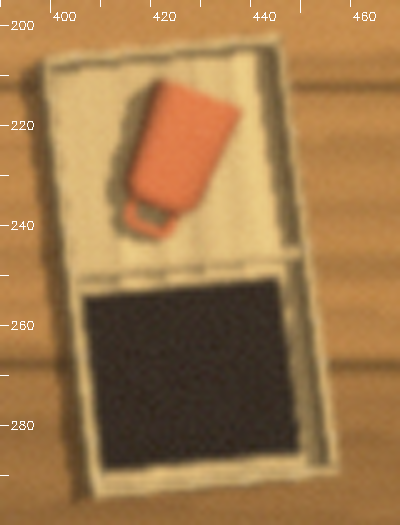

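View pics/c4.png

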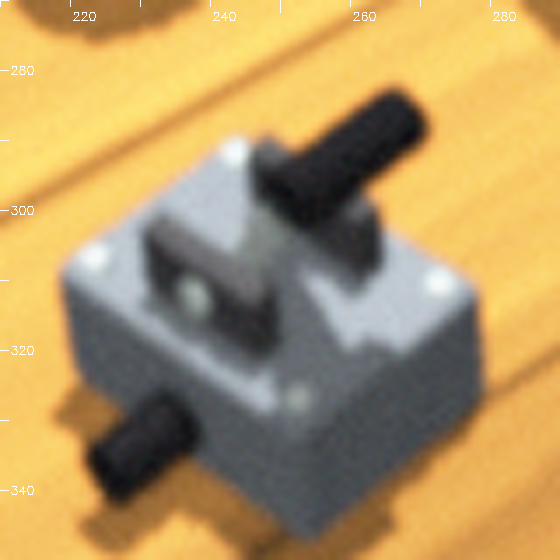

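View pics/c5.png

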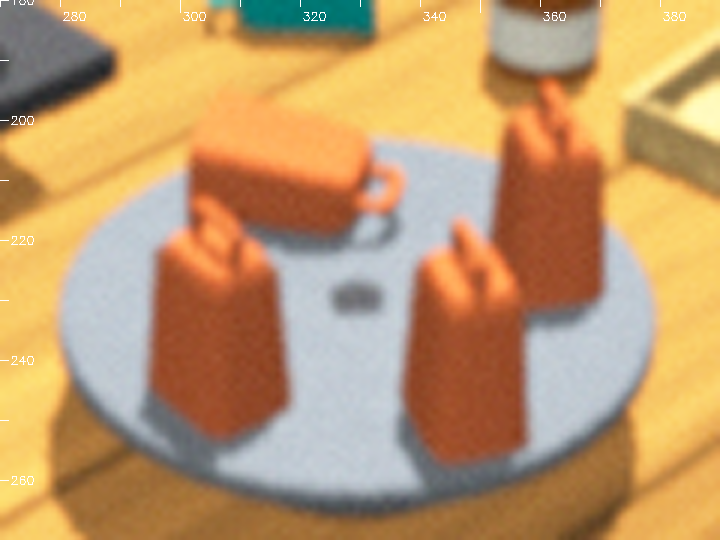

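```bash
python3 - <<'E'
from h import *
np.set_printoptions(precision=4,suppress=True)
f=load("top0");s=load("side0")
print("bell depth mid",px(f,326,199),px(f,321,190),px(f,333,208),"disc",px(f,300,205),px(f,318.6,225.6,.062))
m=[px(f,313.7,194.7,.106),px(f,328.3,185.3,.106)];sh=[px(f,338.7,205.8,.098),px(f,328.7,214.2,.098)]
print("mouth",m,np.linalg.norm(m[0]-m[1]),"sh",sh,np.linalg.norm(sh[0]-sh[1]))
M=(m[0]+m[1])/2;S=(sh[0]+sh[1])/2;d=S-M;print(M,S,d,np.linalg.norm(d[:2]),np.degrees(np.arctan2(d[1],d[0])))
L=(px(f,333.3,218.5,.08)+px(f,340,212.5,.08))/2;print("loop",L)
for n,u,v in [("b1",288,226),("b2",310,255),("b3",344,239)]: print(n,px(f,u,v),px(f,u,v,.154))
# side bell
print("side bell top", px(s,318,203), px(s,305,199))
# isolator: top-box corners z=.05
for u,v in [(200,235.5),(224,232.5),(231,267),(204,269)]: print("iso",px(f,u,v,.05),px(f,u,v))
for u,v in [(201,263),(217,261),(202.5,269),(218.5,267)]: print("grip",px(f,u,v,.124))
print(px(f,209,265))
g=lambda a,b:(210+a/7,270+b/7)
for a,b in [(285,195),(405,110),(340,150)]: print("gs",px(s,*g(a,b)))
# tray rim z=.03
for u,v in [(395.5,207.5),(446,203),(457,288.5),(409,294)]: print("tray",px(f,u,v,.03),px(f,u,v))
for u,v in [(406.5,254),(445,251),(449.5,285),(410,288.5)]: print("mat",px(f,u,v,.009))
print("mat depth",px(f,428,270))
E
```

```text
bell depth mid [ 0.6255 -0.001   0.1071] [0.6528 0.0137 0.1044] [ 0.5991 -0.0217  0.1044] disc [0.6139 0.0776 0.0591] [0.5509 0.021  0.062 ]
mouth [array([0.6385, 0.0353, 0.106 ]), array([ 0.6667, -0.0079,  0.106 ])] 0.05152727445653139 sh [array([ 0.6065, -0.0387,  0.098 ]), array([ 0.5815, -0.0091,  0.098 ])] 0.03878602604388893
[0.6526 0.0137 0.106 ] [ 0.594  -0.0239  0.098 ] [-0.0586 -0.0376 -0.008 ] 0.06959173488069764 -147.32924650579545
loop [ 0.5796 -0.0331  0.08  ]
b1 [0.5415 0.107  0.1542] [0.5415 0.1071 0.154 ]
b2 [0.4599 0.0445 0.1498] [0.4598 0.0444 0.154 ]
b3 [ 0.5048 -0.0514  0.1544] [ 0.5048 -0.0514  0.154 ]
side bell top [ 0.6181 -0.0001  0.101 ] [0.6525 0.0156 0.1044]
iso [0.5216 0.381  0.05  ] [0.5219 0.3821 0.0455]
iso [0.5308 0.3084 0.05  ] [0.5306 0.3079 0.0525]
iso [0.4269 0.2845 0.05  ] [0.4272 0.2932 0.0018]
iso [0.4208 0.3657 0.05  ] [0.4205 0.3476 0.1275]
grip [0.4376 0.3576 0.124 ]
grip [0.4433 0.3119 0.124 ]
grip [0.4205 0.3528 0.124 ]
grip [0.4263 0.3071 0.124 ]
[0.4318 0.3324 0.1335]
gs [0.4268 0.3597 0.1291]
gs [0.4282 0.3153 0.1324]
gs [0.4288 0.3385 0.1313]
tray [ 0.6101 -0.2166  0.03  ] [ 0.6135 -0.2206  0.0023]
tray [ 0.6242 -0.373   0.03  ] [ 0.6275 -0.3791  0.0053]
tray [ 0.3632 -0.3977  0.03  ] [ 0.3623 -0.4047  0.0035]
tray [ 0.3467 -0.2523  0.03  ] [0.4156 0.0104 1.5794]
mat [ 0.4677 -0.2509  0.009 ]
mat [ 0.477  -0.3702  0.009 ]
mat [ 0.3731 -0.3806  0.009 ]
mat [ 0.3623 -0.2593  0.009 ]
mat depth [ 0.4186 -0.3158  0.0097]
```

The measurements agree with the listed sizes:

| Item | Measured position or size |
|---|---|
| Fallen bell | origin ≈ (0.617, -0.009), axis azimuth ≈ -147°; it's the only orange bell lying on the disc. The red (270,142) and turquoise (388,143) ones are decoys. The one at (425,225) is the waiting bell |
| Isolator | hinge ≈ (0.473, 0.338), yaw ≈ 7° |
| Handle grip | (0.430, 0.332, 0.124) |
| Mat | centre ≈ (0.420, -0.315) |

I'll swing towards the isolator first.

Request:
apply_moves(
  dp=[
    [-0.05,-0.4,0],
    [-0.05,-0.4,0],
    [-0.05,-0.4,0],
    [-0.05,-0.4,0],
    [-0.05,-0.4,0],
    [-0.05,-0.4,0],
    [-0.05,-0.4,0],
    [-0.05,-0.4,0],
    [-0.05,-0.4,0],
    [-0.05,-0.4,0],
  ],
  twist=[
    [0,0,-0.037],
    [0,0,-0.037],
    [0,0,-0.037],
    [0,0,-0.037],
    [0,0,-0.037],
    [0,0,-0.037],
    [0,0,-0.037],
    [0,0,-0.037],
    [0,0,-0.037],
    [0,0,-0.037],
  ],
  jaw=[255,255,255,255,255,255,255,255,255,255],
)

```text
clock: 1.1
tcp_pos: [0.5639, -0.261, 0.3968]
orientation: [3.08, -0.615, -0.016]
contact_force: [0.2, 0.6, 0.6]
grip_width: -0.0002
```

Request:
apply_moves(
  dp=[
    [-0.08,-0.4,0],
    [-0.08,-0.4,0],
    [-0.08,-0.4,0],
    [-0.08,-0.4,0],
    [-0.08,-0.4,0],
    [-0.08,-0.4,0],
    [-0.08,-0.4,0],
    [-0.08,-0.4,0],
    [-0.08,-0.4,0],
    [-0.08,-0.4,0],
    [-0.08,-0.4,0],
    [-0.08,-0.4,0],
  ],
  twist=[
    [0,0,-0.03],
    [0,0,-0.03],
    [0,0,-0.03],
    [0,0,-0.03],
    [0,0,-0.03],
    [0,0,-0.03],
    [0,0,-0.03],
    [0,0,-0.03],
    [0,0,-0.03],
    [0,0,-0.03],
    [0,0,-0.03],
    [0,0,-0.03],
  ],
  jaw=[255,255,255,255,255,255,255,255,255,255,255,255],
)

```text
clock: 2.3
tcp_pos: [0.4682, 0.3155, 0.3957]
orientation: [-3.077, -0.61, 0.019]
contact_force: [0.3, 0.1, 0.2]
grip_width: -0.0005
```

```bash
cat >> h.py <<'E'
def delta(target,a_target):
    from bench import r
    from scipy.spatial.transform import Rotation as Ro
    o=r.get_obs();p=o["tcp_pos"];R=Ro.from_rotvec(o["orientation"])
    a=np.radians(a_target);x=np.array([np.cos(a),np.sin(a),0]);z=np.array([0,0,-1.])
    T=Ro.from_matrix(np.c_[x,np.cross(z,x),z])
    rx=R.as_matrix()[:,0]
    print("pos",p.round(4),"az",np.degrees(np.arctan2(rx[1],rx[0])).round(1),"zaxis",R.as_matrix()[:,2].round(3),"F",o["contact_force"].round(1),"grip",round(o["grip_width"],4),"t",o["clock"])
    d=R.inv().apply(np.array(target)-p); tw=np.degrees((R.inv()*T).as_rotvec())
    print("dp units",(d/.12).round(3),"|mm|",(np.linalg.norm(d)*1e3).round(1),"twist units",(tw/120).round(3))
E
python3 -c "
from h import *
delta([.393,.327,.33],7)"
```

```text
pos [0.4682 0.3155 0.3957] az 22.4 zaxis [-0.013  0.002 -1.   ] F [0.3 0.1 0.2] grip -0.0005 t 2.3
dp units [-0.537 -0.324  0.556] |mm| 100.5 twist units [-0.003  0.006  0.128]
```

Request:
apply_moves(
  dp=[
    [-0.32,-0.15,0.0],
    [-0.28,-0.08,0.1],
    [0,0,0.3],
    [0,0,0.3],
  ],
  twist=[
    [0,0,0.06],
    [0,0,0.06],
    [0,0,0.01],
    [0,0,0],
  ],
  jaw=[255,255,255,255],
)

```text
clock: 2.7
tcp_pos: [0.3818, 0.328, 0.315]
orientation: [-3.122, -0.195, 0.011]
contact_force: [1.4, -0.2, -1.0]
grip_width: -0.0001
```

```bash
python3 -c "
from h import *
delta([.385,.3265,.281],7)"
```

```text
pos [0.3818 0.328  0.315 ] az 7.1 zaxis [-0.008  0.013 -1.   ] F [ 1.4 -0.2 -1. ] grip -0.0001 t 2.7
dp units [0.027 0.019 0.283] |mm| 34.1 twist units [-0.007  0.003  0.001]
```

Request:
apply_moves(
  dp=[
    [0.02,0.02,0.28],
    [0,0,0.02],
    [0.17,0,0],
    [0.17,0,0],
    [0.17,0,0],
    [0.17,0,0],
  ],
  twist=[
    [-0.007,0.003,0],
    [0,0,0],
    [0,0,0],
    [0,0,0],
    [0,0,0],
    [0,0,0],
  ],
  jaw=[255,255,255,255,255,255],
)

```text
clock: 3.3
tcp_pos: [0.4601, 0.3382, 0.281]
orientation: [3.127, 0.208, -0.018]
contact_force: [0.3, 1.1, -0.1]
grip_width: 0.0002
```

```bash
cat >> h.py <<'E'
def snap(n,name):
    from bench import r
    f=r.grab_frame(n);np.savez(f"pics/{name}.npz",**f);return f
E
python3 -c "
from h import *
delta([.462,.337,.281],7)
snap('side','s1');crop('s1',170,320,230,360,5,'pics/s1.png')"
```

```text
pos [0.4601 0.3382 0.281 ] az 7.6 zaxis [-0.011 -0.009 -1.   ] F [ 0.3  1.1 -0.1] grip 0.0002 t 3.3
dp units [0.015 0.012 0.   ] |mm| 2.3 twist units [0.003 0.006 0.005]
```

View pics/s1.png

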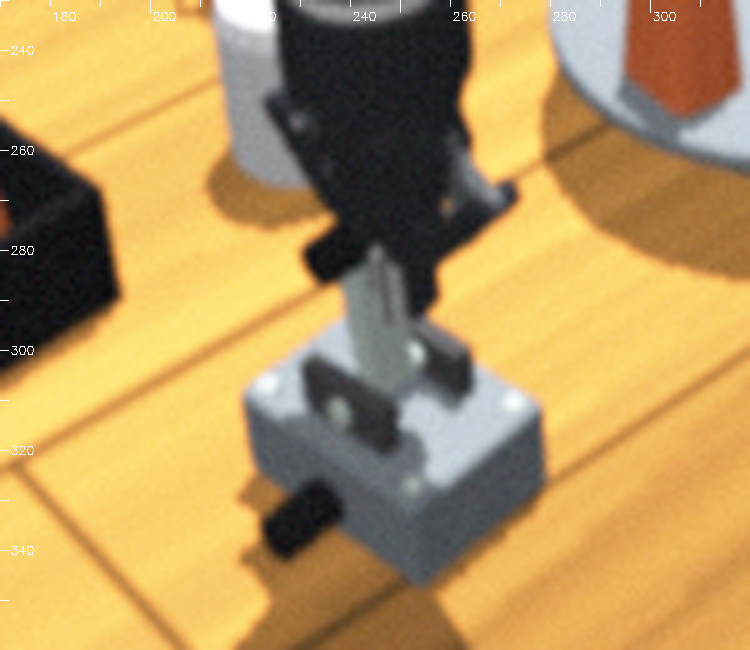

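In the enlarged side view the handle is at or just past upright, with its grip at about (260,275) behind the fingers. I'll push a little farther, then back off and rise.

Request:
apply_moves(
  dp=[
    [0.15,0,0],
    [0.1,0,0],
    [0,0,0],
    [-0.2,0,0],
    [-0.2,0,-0.3],
    [0,0,-0.4],
    [0,0,-0.4],
  ],
  twist=[
    [0,0,0],
    [0,0,0],
    [0,0,0],
    [0,0,0],
    [0,0,0],
    [0,0,0],
    [0,0,0],
  ],
  jaw=[255,255,255,255,255,255,255],
)

```text
clock: 4.05
tcp_pos: [0.4433, 0.3344, 0.4128]
orientation: [3.123, 0.203, -0.037]
contact_force: [1.5, 0.1, -0.7]
grip_width: -0.0001
```

```bash
python3 -c "
from h import *
f=snap('side','s2');crop('s2',170,320,230,360,5,'pics/s2.png')
print(proj(f,[.515,.3435,.124]))
delta([.6174,-.0089,.39],-57)"
```

```text
[232.23698981 274.37622825]
pos [0.4443 0.3367 0.4214] az 7.4 zaxis [-0.013 -0.006 -1.   ] F [1.6 2.6 6. ] grip 0.0001 t 4.1
dp units [1.061 3.042 0.26 ] |mm| 387.8 twist units [0.005 0.005 0.537]
```

View pics/s2.png

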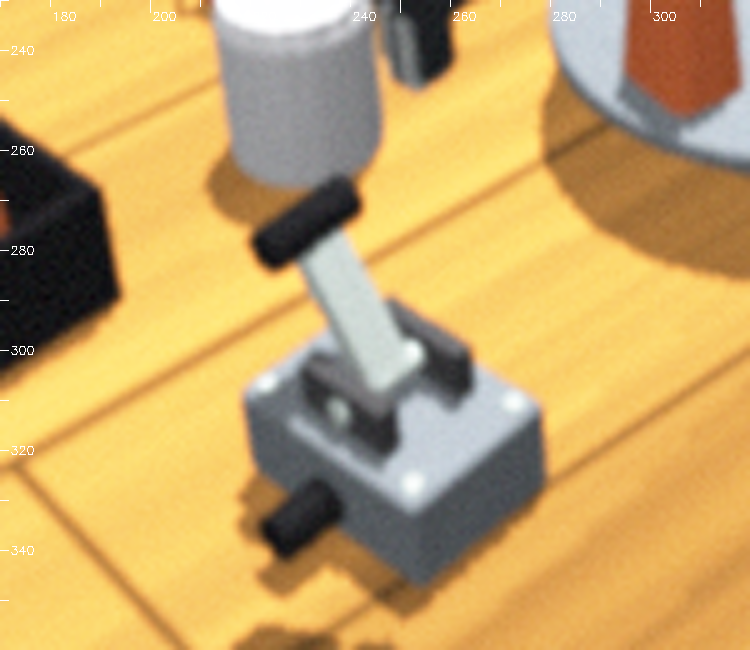

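The handle is over at its far stop. Its grip sits at (231,274), against a predicted off position of (232,274). Next I'll move above the fallen bell.

Request:
apply_moves(
  dp=[
    [0.133,0.38,0],
    [0.133,0.38,0],
    [0.133,0.38,0],
    [0.133,0.38,0],
    [0.133,0.38,0],
    [0.133,0.38,0],
    [0.133,0.38,0],
    [0.133,0.38,0],
    [0,0,0],
    [0,0,0],
    [0,0,0],
    [0,0,0],
    [0,0,0],
    [0,0,0],
    [0,0,0],
    [0,0,0],
    [0,0,0],
  ],
  twist=[
    [0,0,0],
    [0,0,0],
    [0,0,0],
    [0,0,0],
    [0,0,0],
    [0,0,0],
    [0,0,0],
    [0,0,0],
    [0,0,0.067],
    [0,0,0.067],
    [0,0,0.067],
    [0,0,0.067],
    [0,0,0.067],
    [0,0,0.067],
    [0,0,0.067],
    [0,0,0.067],
    [0,0,0],
  ],
  jaw=[0,0,0,0,0,0,0,0,0,0,0,0,0,0,0,0,0],
)

```text
clock: 5.8
tcp_pos: [0.6191, -0.0178, 0.4252]
orientation: [-2.734, 1.542, 0.004]
contact_force: [0.5, -0.4, -0.6]
grip_width: 0.0856
```

```bash
python3 -c "
from h import *
f=snap('side','s3');crop('s3',270,390,180,270,6,'pics/s3.png')
delta([.6174,-.0089,.30],-57)"
```

```text
pos [ 0.6191 -0.0178  0.4251] az -58.6 zaxis [-0.001  0.004 -1.   ] F [ 0.9 -0.1 -0.6] grip 0.0853 t 5.85
dp units [-0.067 -0.025  1.043] |mm| 125.5 twist units [-0.001  0.002 -0.013]
```

View pics/s3.png

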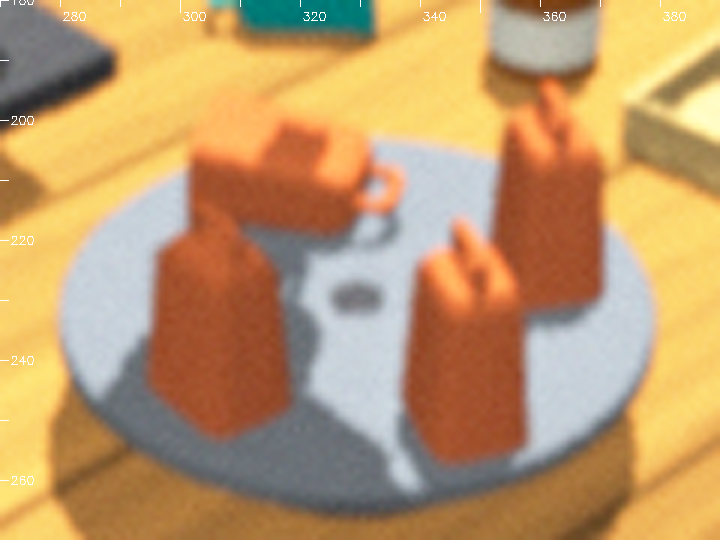

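Request:
apply_moves(
  dp=[
    [-0.067,-0.025,0.3],
    [0,0,0.35],
    [0,0,0.35],
  ],
  twist=[
    [0,0,-0.013],
    [0,0,0],
    [0,0,0],
  ],
  jaw=[0,0,0],
)

```text
clock: 6.15
tcp_pos: [0.6204, -0.008, 0.31]
orientation: [-2.76, 1.476, -0.019]
contact_force: [0.3, -0.2, 0.9]
grip_width: 0.0856
```

```bash
python3 -c "
from h import *
delta([.6174,-.0089,.238],-57.3)
f=snap('side','s4');crop('s4',260,390,140,270,5,'pics/s4.png')
f=snap('top','t4');crop('t4',270,370,165,265,6,'pics/t4.png')
"
```

```text
pos [ 0.6204 -0.008   0.31  ] az -56.3 zaxis [ 0.016  0.005 -1.   ] F [ 0.3 -0.2  0.9] grip 0.0856 t 6.15
dp units [-0.01   0.035  0.599] |mm| 72.0 twist units [-0.008 -0.002  0.009]
```

View pics/s4.png

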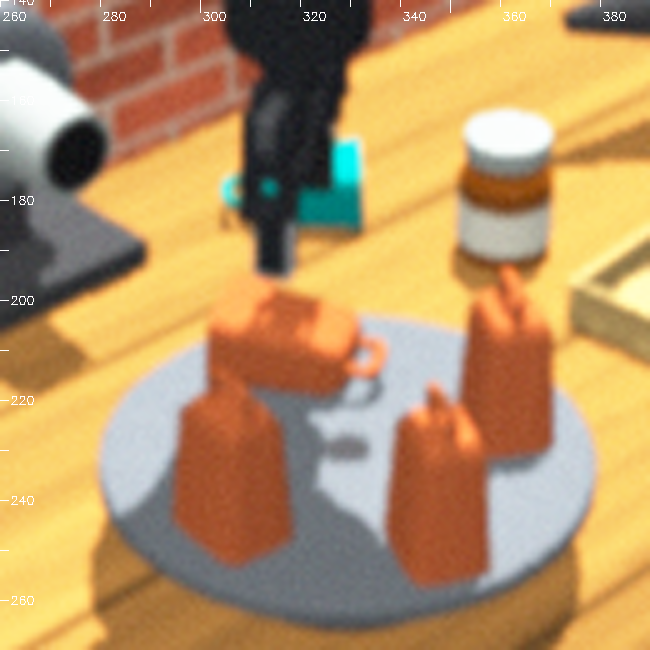

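View pics/t4.png

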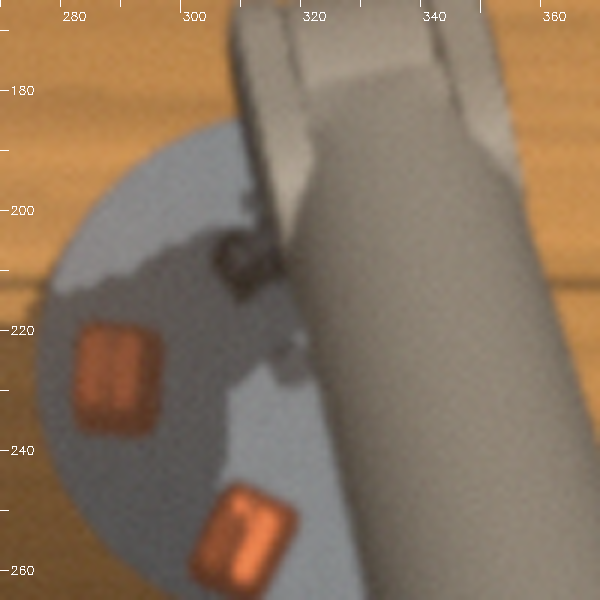

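Request:
apply_moves(
  dp=[
    [-0.01,0.035,0.2],
    [0,0,0.2],
    [0,0,0.1],
  ],
  twist=[
    [-0.008,-0.002,0.009],
    [0,0,0],
    [0,0,0],
  ],
  jaw=[0,0,0],
)

```text
clock: 6.55
tcp_pos: [0.6157, -0.0091, 0.2494]
orientation: [2.758, -1.498, -0.009]
contact_force: [0.2, 0.4, 0.7]
grip_width: 0.0858
```

```bash
python3 -c "
from h import *
delta([.6174,-.0089,.238],-57.3)
f=snap('side','s5');crop('s5',260,390,140,270,5,'pics/s5.png')
"
```

```text
pos [ 0.6157 -0.0091  0.2494] az -57.0 zaxis [-0.007 -0.    -1.   ] F [0.2 0.4 0.7] grip 0.0858 t 6.55
dp units [ 0.007 -0.013  0.095] |mm| 11.6 twist units [0.003 0.002 0.002]
```

View pics/s5.png

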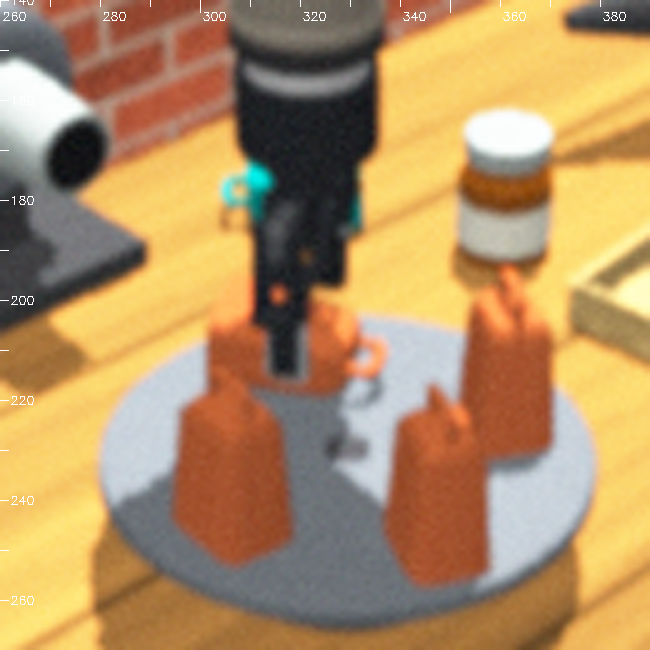

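The near finger straddles the bell's middle: pad at (317,212), bell from 301 to 329. I'll go down about 11 mm and close slowly.

Request:
apply_moves(
  dp=[
    [0.007,-0.013,0.095],
    [0,0,0],
    [0,0,0],
    [0,0,0],
    [0,0,0],
    [0,0,0],
    [0,0,0],
    [0,0,0],
  ],
  twist=[
    [0.003,0.002,0.002],
    [0,0,0],
    [0,0,0],
    [0,0,0],
    [0,0,0],
    [0,0,0],
    [0,0,0],
    [0,0,0],
  ],
  jaw=[0,40,70,85,100,115,140,180],
  grip_force=40,
)

```text
clock: 7.4
tcp_pos: [0.6194, -0.0088, 0.242]
orientation: [-2.755, 1.502, -0.01]
contact_force: [0.5, 0.3, -1.3]
grip_width: 0.0499
```

```bash
python3 -c "
from h import *
delta([.6174,-.0089,.238],-57.3)
f=snap('side','s6');crop('s6',260,390,140,270,5,'pics/s6.png')
"
```

```text
pos [ 0.6194 -0.0088  0.242 ] az -57.2 zaxis [ 0.008  0.    -1.   ] F [ 0.5  0.3 -1.3] grip 0.0499 t 7.4
dp units [-0.009  0.015  0.033] |mm| 4.5 twist units [-0.003 -0.002  0.001]
```

View pics/s6.png

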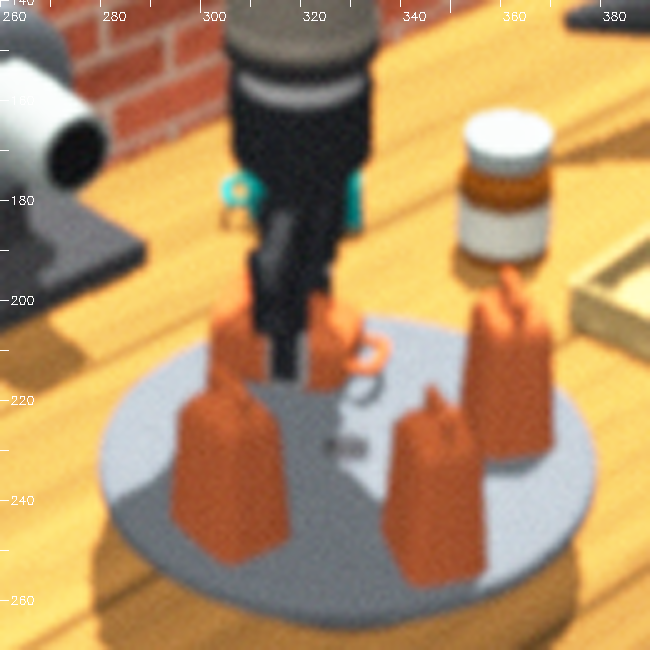

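Request:
apply_moves(
  dp=[
    [0,0,0],
    [0,0,-0.05],
    [0,0,-0.1],
    [0,0,-0.15],
    [0,0,-0.2],
    [0,0,-0.2],
    [0,0,-0.2],
    [0,0,-0.2],
    [0,0,-0.2],
    [0,0,0],
  ],
  twist=[
    [0,0,0],
    [0,0,0],
    [0,0,0],
    [0,0,0],
    [0,0,0],
    [0,0,0],
    [0,0,0],
    [0,0,0],
    [0,0,0],
    [0,0,0],
  ],
  jaw=[200,200,200,200,200,200,200,200,200,200],
  grip_force=50,
)

```text
clock: 8.45
tcp_pos: [0.6177, -0.0088, 0.4106]
orientation: [-2.754, 1.5, -0.013]
contact_force: [0.8, -0.3, -0.1]
grip_width: 0.05
```

```bash
python3 -c "
from h import *
delta([.420,-.315,.40],6)
f=snap('side','s7');crop('s7',260,390,100,270,4,'pics/s7.png')
"
```

```text
pos [ 0.6177 -0.0088  0.4106] az -57.2 zaxis [ 0.01  0.   -1.  ] F [ 0.8 -0.3 -0.1] grip 0.05 t 8.45
dp units [1.25  2.769 0.071] |mm| 364.6 twist units [-0.002 -0.004 -0.526]
```

View pics/s7.png

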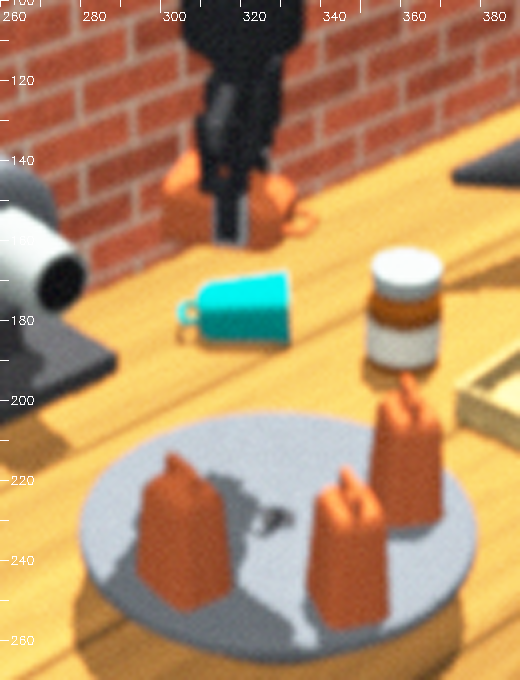

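The bell is lifted and level, held mid-body at (318,155). The other three still stand. I'll carry it to above the mat.

Request:
apply_moves(
  dp=[
    [0.08,0.173,0],
    [0.156,0.34,0],
    [0.156,0.34,0],
    [0.156,0.34,0],
    [0.156,0.34,0],
    [0.156,0.34,0],
    [0.156,0.34,0],
    [0.156,0.34,0],
    [0.08,0.173,0],
    [0,0,0],
    [0,0,0],
    [0,0,0],
    [0,0,0],
    [0,0,0],
    [0,0,0],
    [0,0,0],
    [0,0,0],
    [0,0,0],
    [0,0,0],
  ],
  twist=[
    [0,0,0],
    [0,0,0],
    [0,0,0],
    [0,0,0],
    [0,0,0],
    [0,0,0],
    [0,0,0],
    [0,0,0],
    [0,0,0],
    [0,0,-0.05],
    [0,0,-0.06],
    [0,0,-0.06],
    [0,0,-0.06],
    [0,0,-0.06],
    [0,0,-0.06],
    [0,0,-0.06],
    [0,0,-0.06],
    [0,0,-0.05],
    [0,0,0],
  ],
  jaw=[200,200,200,200,200,200,200,200,200,200,200,200,200,200,200,200,200,200,200],
)

```text
clock: 10.4
tcp_pos: [0.4063, -0.3209, 0.3879]
orientation: [-3.116, -0.212, 0.032]
contact_force: [0.9, 0.1, -0.6]
grip_width: 0.0499
```

```bash
python3 -c "
from h import *
delta([.420,-.309,.25],6)
"
```

```text
pos [ 0.4063 -0.3209  0.3879] az 7.8 zaxis [-0.022  0.017 -1.   ] F [ 0.9  0.1 -0.6] grip 0.0499 t 10.4
dp units [ 0.149 -0.06   1.148] |mm| 139.1 twist units [-0.009  0.009  0.015]
```

Request:
apply_moves(
  dp=[
    [0.1,-0.04,0.1],
    [0.05,-0.02,0.2],
    [0,0,0.25],
    [0,0,0.25],
    [0,0,0.2],
    [0,0,0],
  ],
  twist=[
    [-0.009,0.009,0.015],
    [0,0,0],
    [0,0,0],
    [0,0,0],
    [0,0,0],
    [0,0,0],
  ],
  jaw=[200,200,200,200,200,200],
)

```text
clock: 11.0
tcp_pos: [0.4221, -0.3104, 0.262]
orientation: [-3.138, -0.131, 0.003]
contact_force: [-0.4, 0.1, -0.7]
grip_width: 0.05
```

```bash
python3 -c "
from h import *
delta([.420,-.309,.20],6)
f=snap('side','s8');crop('s8',360,500,120,250,5,'pics/s8.png')
f=snap('top','t8');crop('t8',380,480,195,305,5,'pics/t8.png')
"
```

```text
pos [ 0.4221 -0.3104  0.262 ] az 4.8 zaxis [-0.002  0.001 -1.   ] F [-0.4  0.1 -0.7] grip 0.05 t 11.0
dp units [-0.016 -0.013  0.517] |mm| 62.1 twist units [-0.     0.001 -0.01 ]
```

View pics/s8.png

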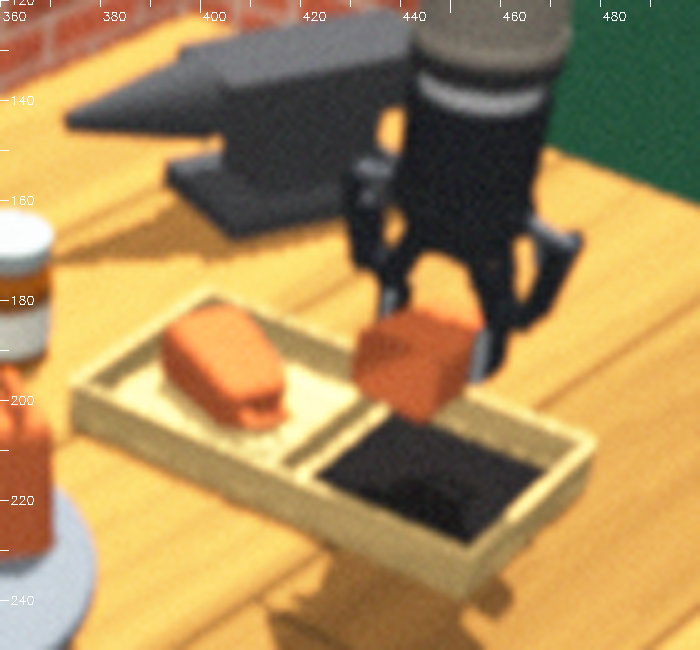

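View pics/t8.png

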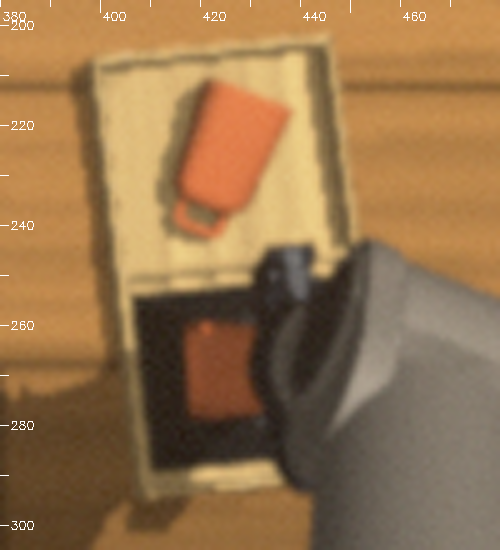

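Request:
apply_moves(
  dp=[
    [-0.016,-0.013,0.15],
    [0,0,0.15],
    [0,0,0.12],
    [0,0,0.08],
    [0,0,0],
  ],
  twist=[
    [0,0.001,-0.01],
    [0,0,0],
    [0,0,0],
    [0,0,0],
    [0,0,0],
  ],
  jaw=[200,200,200,200,200],
)

```text
clock: 11.6
tcp_pos: [0.425, -0.3123, 0.21]
orientation: [3.127, 0.158, 0.023]
contact_force: [-0.2, 0.1, -1.3]
grip_width: 0.0494
```

```bash
python3 -c "
from h import *
delta([.420,-.309,.190],6)
f=snap('side','s9');crop('s9',360,500,120,250,5,'pics/s9.png')
"
```

```text
pos [ 0.425  -0.3123  0.21  ] az 5.8 zaxis [ 0.015 -0.009 -1.   ] F [-0.2  0.1 -1.3] grip 0.0494 t 11.6
dp units [-0.041 -0.033  0.166] |mm| 20.9 twist units [ 0.005 -0.007 -0.002]
```

View pics/s9.png

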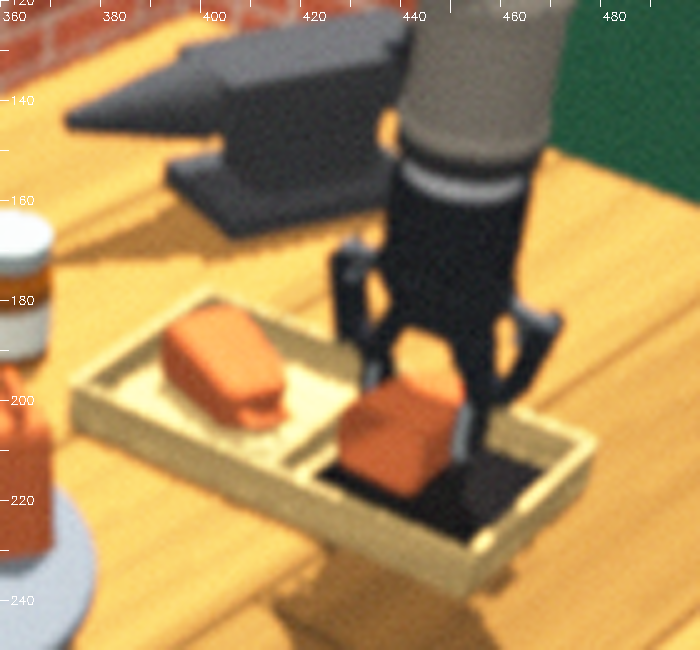

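Request:
apply_moves(
  dp=[
    [-0.05,-0.033,0.03],
    [0,0,0.04],
    [0,0,0.03],
    [0,0,0],
  ],
  twist=[
    [0.005,-0.007,0],
    [0,0,0],
    [0,0,0],
    [0,0,0],
  ],
  jaw=[200,200,200,200],
)

```text
clock: 12.05
tcp_pos: [0.419, -0.3093, 0.1994]
orientation: [3.136, 0.157, 0.002]
contact_force: [-0.8, -0.3, -0.8]
grip_width: 0.0499
```

```bash
python3 -c "
from h import *
delta([.419,-.309,.190],6)
"
```

```text
pos [ 0.419  -0.3093  0.1994] az 5.7 zaxis [ 0.001 -0.002 -1.   ] F [-0.8 -0.3 -0.8] grip 0.0499 t 12.05
dp units [ 0.    -0.003  0.078] |mm| 9.4 twist units [ 0.001 -0.001 -0.002]
```

Request:
apply_moves(
  dp=[
    [0,0,0.025],
    [0,0,0.025],
    [0,0,0.02],
    [0,0,0],
  ],
  twist=[
    [0,0,0],
    [0,0,0],
    [0,0,0],
    [0,0,0],
  ],
  jaw=[200,200,200,200],
)

```text
clock: 12.45
tcp_pos: [0.4193, -0.3094, 0.1904]
orientation: [3.135, 0.157, 0.003]
contact_force: [0.1, -0.0, -0.7]
grip_width: 0.05
```

```bash
python3 -c "
from h import *
delta([.419,-.309,.189],6)
f=snap('side','s10');crop('s10',400,490,160,240,8,'pics/s10.png')
"
```

```text
pos [ 0.4193 -0.3094  0.1904] az 5.7 zaxis [ 0.002 -0.002 -1.   ] F [ 0.1 -0.  -0.7] grip 0.05 t 12.45
dp units [-0.002 -0.004  0.012] |mm| 1.5 twist units [ 0.001 -0.001 -0.002]
```

View pics/s10.png

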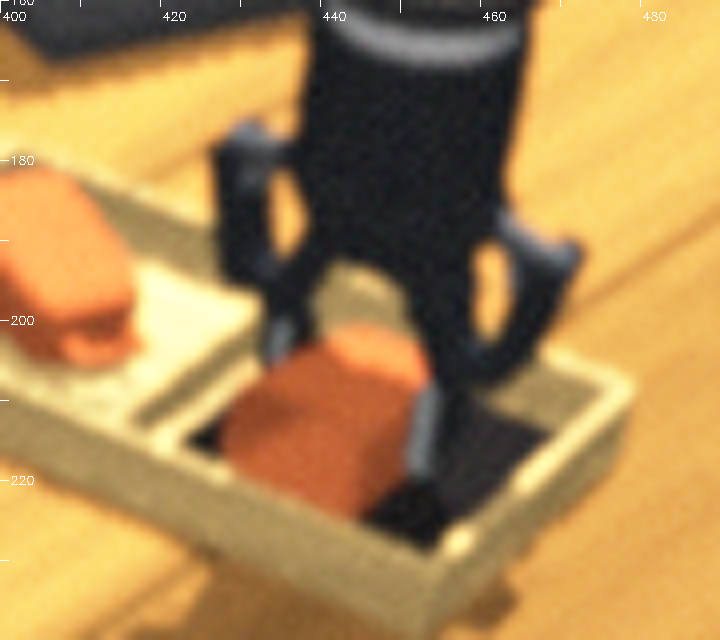

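Next come 1 mm steps down until I feel contact.

Request:
apply_moves(
  dp=[
    [0,0,0.015],
    [0,0,0],
  ],
  twist=[
    [0,0,0],
    [0,0,0],
  ],
  jaw=[200,200],
)

```text
clock: 12.7
tcp_pos: [0.4195, -0.3096, 0.1889]
orientation: [3.135, 0.157, 0.004]
contact_force: [-0.1, 1.1, -0.4]
grip_width: 0.05
```

Request:
apply_moves(
  dp=[
    [0,0,0.01],
    [0,0,0],
  ],
  twist=[
    [0,0,0],
    [0,0,0],
  ],
  jaw=[200,200],
)

```text
clock: 12.9
tcp_pos: [0.4196, -0.3096, 0.1889]
orientation: [3.135, 0.157, 0.003]
contact_force: [-0.1, 0.2, -1.1]
grip_width: 0.0494
```

Request:
apply_moves(
  dp=[
    [0,0,0.015],
    [0,0,0],
  ],
  twist=[
    [0,0,0],
    [0,0,0],
  ],
  jaw=[200,200],
)

```text
clock: 13.1
tcp_pos: [0.4198, -0.3096, 0.189]
orientation: [3.134, 0.156, 0.003]
contact_force: [-0.3, -0.4, -0.9]
grip_width: 0.0498
```

```bash
python3 -c "
from h import *
delta([.419,-.309,.187],6)
"
```

```text
pos [ 0.4198 -0.3096  0.189 ] az 5.7 zaxis [ 0.002 -0.004 -1.   ] F [-0.3 -0.4 -0.9] grip 0.0498 t 13.1
dp units [-0.006 -0.006  0.017] |mm| 2.2 twist units [ 0.002 -0.001 -0.002]
```

Request:
apply_moves(
  dp=[
    [0,0,0.025],
  ],
  twist=[
    [0,0,0],
  ],
  jaw=[200],
)

```text
clock: 13.2
tcp_pos: [0.42, -0.3098, 0.1883]
orientation: [3.133, 0.155, 0.003]
contact_force: [-14.7, 8.4, 60.8]
grip_width: 0.0498
```

Request:
apply_moves(
  dp=[
    [0,0,0.025],
  ],
  twist=[
    [0,0,0],
  ],
  jaw=[200],
)

```text
clock: 13.3
tcp_pos: [0.4202, -0.3097, 0.1884]
orientation: [3.132, 0.155, 0.001]
contact_force: [-12.5, 10.2, 52.7]
grip_width: 0.0497
```

The bell is in firm contact with the mat, at exactly the expected height (TCP 0.189). I'll relax the push and open the jaws gradually.

Request:
apply_moves(
  dp=[
    [0,0,0],
    [0,0,0],
    [0,0,0],
    [0,0,0],
    [0,0,0],
    [0,0,0],
  ],
  twist=[
    [0,0,0],
    [0,0,0],
    [0,0,0],
    [0,0,0],
    [0,0,0],
    [0,0,0],
  ],
  jaw=[200,200,95,80,70,50],
  grip_force=20,
)

```text
clock: 13.9
tcp_pos: [0.4206, -0.3098, 0.1887]
orientation: [3.131, 0.155, 0.003]
contact_force: [-1.4, -0.5, -0.3]
grip_width: 0.0682
```

```bash
python3 -c "
from h import *
delta([.419,-.309,.187],6)
f=snap('side','s11');crop('s11',400,490,160,240,8,'pics/s11.png')
"
```

```text
pos [ 0.4206 -0.3098  0.1887] az 5.7 zaxis [ 0.003 -0.006 -1.   ] F [-1.4 -0.5 -0.3] grip 0.0682 t 13.9
dp units [-0.012 -0.008  0.014] |mm| 2.5 twist units [ 0.003 -0.001 -0.003]
```

View pics/s11.png

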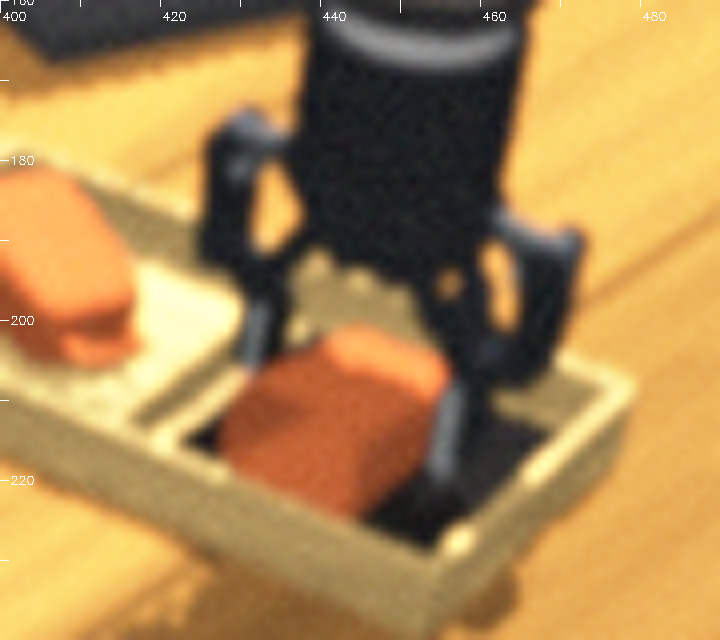

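The jaws are open and clear of the bell at (440,212). I'll rise straight up, then swing clear.

Request:
apply_moves(
  dp=[
    [0,0,-0.05],
    [0,0,-0.15],
    [0,0,-0.3],
    [0,0,-0.4],
    [0,0,-0.4],
    [0,0,-0.4],
    [0,0.4,0],
    [0,0.4,0],
    [0,0.4,0],
    [0,0.4,0],
    [0,0.4,0],
    [0,0,0],
    [0,0,0],
  ],
  twist=[
    [0,0,0],
    [0,0,0],
    [0,0,0],
    [0,0,0],
    [0,0,0],
    [0,0,0],
    [0,0,0],
    [0,0,0],
    [0,0,0],
    [0,0,0],
    [0,0,0],
    [0,0,0],
    [0,0,0],
  ],
  jaw=[50,50,50,50,50,50,50,50,50,50,50,50,50],
)

```text
clock: 15.25
tcp_pos: [0.4451, -0.5534, 0.4091]
orientation: [3.127, 0.165, 0.008]
contact_force: [-0.3, 1.0, 0.1]
grip_width: 0.0685
```

```bash
python3 -c "
from h import *
delta([.419,-.309,.187],6)
f=snap('side','s12');cv2.imwrite('pics/s12.png',f['color'][:,:,::-1])
f=snap('top','t12');crop('t12',190,470,160,310,2,'pics/t12.png');crop('t12',390,470,195,300,5,'pics/t12b.png')
print([px(f,u,v) for u,v in ((428,268),(424,268),(435,270))])
"
```

```text
pos [ 0.4451 -0.5534  0.4091] az 6.1 zaxis [ 0.006 -0.01  -1.   ] F [-0.3  1.   0.1] grip 0.0685 t 15.25
dp units [-0.01  -2.067  1.83 ] |mm| 331.3 twist units [ 0.005 -0.002  0.   ]
[array([ 0.42445756, -0.30573143,  0.05915977]), array([ 0.42451154, -0.29609096,  0.04772812]), array([ 0.41859464, -0.32988402,  0.04355502])]
```

View pics/s12.png

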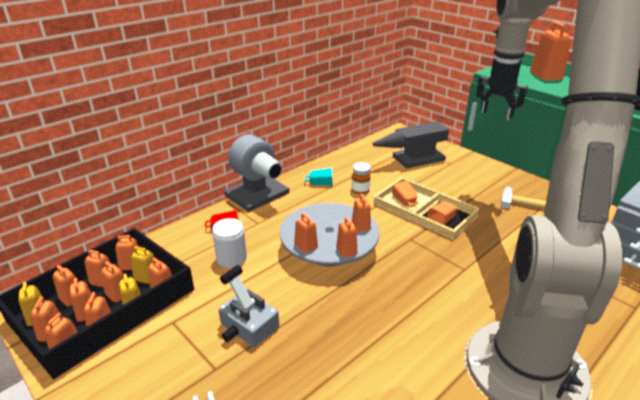

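View pics/t12.png

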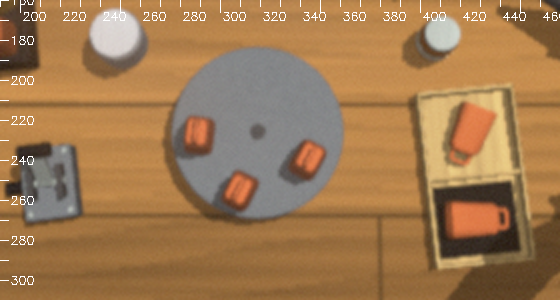

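View pics/t12b.png

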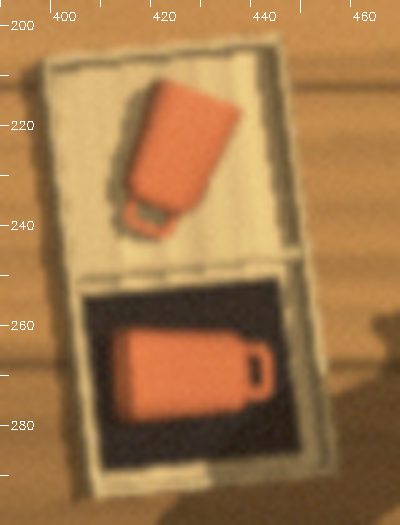

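The bell lies on the mat inside its bay, from (411,270) to (443,268). The waiting bell hasn't moved, the three bells are standing, and the handle is off. I'll hand in now.

```bash
python3 -c "
from bench import r
print(r.hand_in())"
```

```text
the job is handed in; nothing more can be done
None
```

I flipped the isolator handle to its far (off) position first. I then lifted the fallen bell off the turntable and laid it on its side on the mat in the empty bay. The job was handed in at about 15 s of the 53 s allowed.

The last pictures show:
- **Handle:** at its far stop.
- **Moved bell:** lying wholly on the mat, inside its bay.
- **Other bells:** the three standing bells are still upright on the disc, and the waiting bell looks unmoved.
- **Tin and jar:** both look unmoved.
- **Arm:** well clear of everything, jaws open.

**Harder set-down than intended:** the force readings missed the first contact with the mat, so two extra small steps down pressed the bell onto it with about 61 N at the wrist (limit 120 N). The push went through the gripped bell; the pictures show the gripper's body clear of it and of the tray. I relaxed the push before opening the jaws, and the bell stayed in place with no visible damage.

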